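# Jog-test the sign driver in hand mode and leave it switched off

### The arm

A 7-joint arm with a two-finger parallel gripper is mounted at the origin on the work surface; the furniture and walls round the work are solid. World frame = base frame: x ahead of the robot, y to its left, z up, the work surface at z = 0. Lengths are in m, angles in rad, forces in N, time in s.
With the tool pointing down it reaches from about 0.425 to 0.975 m from the base axis. Payload 16.7 kg.
Tool frame: the origin (TCP) lies midway between the tips of the shut fingers; the grasp point (between the pads) lies 19 mm behind it; z points along the fingers, y is the line along which they close (so a half turn about z gives the same grasp; the last joint's range is limited). The gripper opens to 85 mm and grips with 20 to 120 N. Pads are 22 mm wide; open, the fingers measure 114 mm over their backs; the gripper's body (76 mm by 85 mm) begins 54 mm behind the grasp point. The pads swing forward as they close: fully open they stand 13 mm farther back than shut.
Start: joints at [-1.403, 0.426, 0.074, 1.606, -0.034, 1.111, -0.067], TCP at [0.21, 0.641, 0.231] pointing down, gripper open.
Joint ranges: [-2.85, 2.85], [-0.5, 2.14], [-1.23, 1.37], [0.21, 2.46], [-1.02, 4.16], [0.16, 2.05], [-2.73, 2.73]. Speed limits (rad/s): [1.89, 1.89, 2.39, 2.39, 3.01, 3.01, 3.01].

### API

Orientations are given as [roll, pitch, yaw] about the fixed x, y, z axes, in that order (R = Rz(yaw) Ry(pitch) Rx(roll)).
In Python, from bench import arm, claw, planner, eyes gives the robot as it stands. Calls block until the motion is done:
- arm.movep(position, orientation): joint-space move of the TCP to a pose.
- arm.servo_line(position, rot=None, speed=0.15, guard=None): straight line of the TCP; rot=None keeps the orientation; speed is the mean speed in m/s. With guard (N) it stops when the force on the tool has changed by that much, and returns True; else False.
- arm.move_j(angles): joint-space move.
- claw.grip(opening, strength=None): finger opening in m; strength is the grip in N (None keeps the last); returns when the fingers have stopped.
- arm.dwell(seconds).
- planner.ik(position, orientation): joint angles nearest the present ones, or None.
- arm.observe(): the state.
- eyes.get_image(name): name is "scene" or "top" or "wrist"; returns the picture (384x512x3 uint8, blue, green, red); there is no depth.
- eyes.get_calibration(name): a dict with "vertical_fov" (degrees; the focal length in pixels is half the picture's height over the tangent of half this angle, whatever the lens; pixels are square), "cx", "cy" (the principal point, pixels), "k1" (the pictures are not rectified: a ray, as slopes to the right and down, at radius r is drawn at 1 + k1 r^2 times it, then the intrinsics apply), "world_to_cam" (4x4, takes a point from world to camera coordinates); the wrist camera has in their place "hand_eye" (4x4, takes a point from camera to tool coordinates, whose origin is the TCP and whose axes are the flange's). Camera axes: x right, y down, z forward; pixel columns grow to the right and rows downward; lengths in m; the calibration is good to about 2 mm. A picture is of the moment at which its call begins: read the wrist's pose just before it. get_calibration takes no time and is no camera call.
A pose or a line that the arm cannot do raises arm.PlanningError and nothing moves.
- arm.finish_job(): hands the job in; it is judged then, once.
The state is a dict: "time": time; "qpos": joint angles; "joint_vel": joint speeds; "joint_torque": joint torques, N m; "ee_pos": TCP position; "tool_rot": TCP orientation; "contact_force": force on the tool from outside, world axes, zero at the start; "moment": the same for the moment, N m; "gripper_width": finger opening in m; "finger_force": force on a finger pad.
Only numpy, scipy, OpenCV 4.12 (cv2) and the standard library are available. Lean on these libraries where they do the work, as an engineer would, in place of code of your own. Each camera call takes 0.05 s, during which the arm holds its last target. There are 200 camera calls.

### The job

The LED sign driver (the grey sloping console) was left on automatic. Slide its switch by the ridge all the way over to hand, the end next to the round jog button, then hold the jog button right down for a good two seconds so the modules show their test pattern, and let it go. Finish by sliding the switch back to off, its middle click, so the modules can be wired safely; be gentle, neither forcing switch or button nor bearing down on the face plate, and leave the things lying around where they are.

Things in the scene. Friction and masses are not known exactly. Their poses are not given: they have to be found in the camera images.
- driver: sign driver: heavy grey console, 140 deep (x) x 210 wide (y) mm, 32 high at the front, 97 at the back; it does not shift when pushed. Origin at the centre of its underside on the table, x to its back, y to its left seen from the low front, z up. Its top slopes up to the back at 25 degrees and carries the face plate.
- face: flat aluminium plate on the sloping top, 136 (x) x 194 (y) mm. Origin: middle of its upper face; x up the slope, y across to the left seen from the low front, z straight out of the face (25 degrees off vertical, to the front). Clear 54 mm in y either side of the switch's middle, 45 mm down-slope and 40 up-slope; 4 mm high lenses and window above that. Rigid: touch it slowly, 10 mm/s.
- switch_middle (a point): fixed point on the plate's upper face at the middle of the switch slot, (-12, -40, 0) mm in the face plate's frame: where the ridge stands when the switch is off. The slot is 13 (x) by 30 (y) mm. A longer engraved tick marks it on the down-slope side, shorter ticks mark the two ends.
- switch_ridge (a point): middle of the top of the switch's grey ridge, standing in a black slot: rounded, 11 mm long (x), 4.2 mm thick (y), 3.2 mm above the plate; moves with the slider along the face plate's y. The slider, 12 x 16 mm, lies flush with the plate, so the ridge is all there is to push; too low for a firm pinch, but it can be pushed from the side with shut fingertips about 1 mm off the plate.
- mode_switch (a joint): slide switch position (m) along the face plate's y: 0 automatic (end away from the jog button, as it starts), 0.005 off (middle), 0.010 hand (end next to the jog button). It clicks into each place: a sideways push of about 6.5 N takes it out of a place; half-way, 2.5 mm on, it snaps on by itself and the push falls away. Hard stops 0.3 mm beyond the ends.
- jog_top (a point): middle of the top of the round jog button's cap (black, 26 mm across, top 22 mm above the plate when released; aluminium housing round it 42 mm across, 12 mm high), at (-12, +42, +22) mm in the face plate's frame; it is pressed straight into the face plate and moves with the cap.
- jog (a joint): how far the jog button is pressed (m): 0 released, 0.006 fully down. Springs back; fully down takes about 6 N.
- nut_driver: hex driver with a yellow handle, 171 mm long, 30 mm thick, lying to the left of the console. Bystander.
- side_cutters: side cutters with orange grips, 149 x 50 x 10 mm, lying flat in front of the console. Bystander.
- terminal_carton: small carton, 60 x 90 x 42 mm, behind the console. Bystander.
- solder_spool: spool of solder wire, 62 mm across, 46 mm high, behind the console. Bystander.
- spacer: aluminium spacer block, 50 x 30 x 30 mm, at the back. Bystander.
- mug: yellow and blue mug, 92 mm high, at the back, to the right of the console (the one at the far left is not meant). Bystander.

How it is judged:
By the outcome, as a careful person would: the job done as asked, in the order asked, and still so for the second after the job is handed in, with the robot touching nothing.
It also fails if it takes over 69 s, if anything falls off the work surface, if the arm or the gripper's body presses on something with over 40 N, if the wrist force passes 120 N, or if a joint passes its speed limit or range.

## Working session

There is one attempt and no reset: what is moved stays moved. The work goes in short steps, each a Python script; the robot and the scene stay as the last script left them, time stands still between calls to the robot, and variables do not carry over. Pictures are saved under pics/ and viewed, at most 10 in all, crops included, and the job is handed in when it is done.

```bash
ls; mkdir -p pics; python3 - <<'E'
from bench import arm, claw, planner, eyes
import cv2, numpy as np
a=eyes.get_image("scene");b=eyes.get_image("top")
cv2.imwrite("pics/scene.png",a);cv2.imwrite("pics/top.png",b)
np.set_printoptions(precision=4,suppress=True)
for n in("scene","top","wrist"):print(n,eyes.get_calibration(n))
o=arm.observe();print(o["time"],o["tool_rot"],o["contact_force"],o["ee_pos"])
E
```

```text
pics
scene {'vertical_fov': 49.44352303973306, 'cx': 244.9022227434016, 'cy': 189.79515622918996, 'k1': -0.14840547606805682, 'world_to_cam': array([[ 0.764 , -0.6452, -0.0074, -0.3894],
       [-0.3589, -0.4154, -0.8359,  0.3092],
       [ 0.5362,  0.6412, -0.5489,  1.0787],
       [ 0.    ,  0.    ,  0.    ,  1.    ]])}
top {'vertical_fov': 57.07816689016268, 'cx': 252.80138599392393, 'cy': 192.70912429575782, 'k1': -0.04513744786211242, 'world_to_cam': array([[ 0.0247, -0.9997, -0.0044,  0.0789],
       [-0.9964, -0.0243, -0.0817,  0.5591],
       [ 0.0815,  0.0064, -0.9966,  1.0821],
       [ 0.    ,  0.    ,  0.    ,  1.    ]])}
wrist {'vertical_fov': 67.26190440179244, 'cx': 254.12788001248666, 'cy': 185.6499383621811, 'k1': -0.01972047276581306, 'hand_eye': array([[-0.0002, -0.9465, -0.3228,  0.0827],
       [ 1.    , -0.0002, -0.0001, -0.0009],
       [ 0.    , -0.3228,  0.9465, -0.1429],
       [ 0.    ,  0.    ,  0.    ,  1.    ]])}
0.1 [-3.1404  0.0001  2.8247] [-0.4745  0.207  -0.2091] [0.2102 0.6411 0.2307]
```

View pics/top.png

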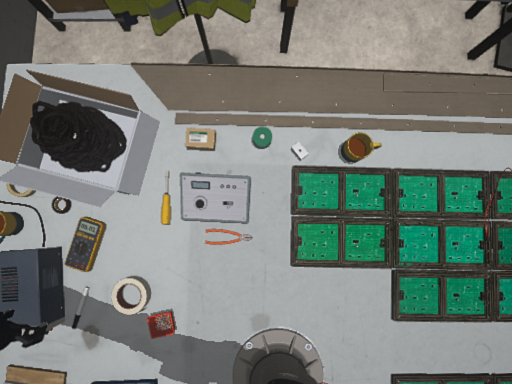

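View pics/scene.png

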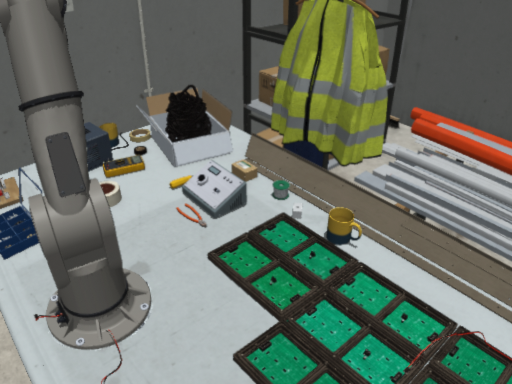

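The top view shows the console with corners about (180,173), (249,175), (249,221) and (181,219). The jog button is at (200,202), lower left, and the switch is to its right, near (228,207). The console's low front faces the robot.

```bash
cat > h.py <<'E'
from bench import arm, claw, planner, eyes
import cv2, numpy as np
from scipy.spatial.transform import Rotation as R
np.set_printoptions(precision=4,suppress=True)
def intr(c):
    f=192/np.tan(np.radians(c["vertical_fov"])/2)
    return np.array([[f,0,c["cx"]],[0,f,c["cy"]],[0,0,1]]),np.array([c["k1"],0,0,0.])
def ray(uv,c,W):  # W world_to_cam; returns origin, dirs
    K,d=intr(c); p=cv2.undistortPoints(np.float64(uv).reshape(-1,1,2),K,d)[:,0]
    C=np.linalg.inv(W); return C[:3,3], np.c_[p,np.ones(len(p))]@C[:3,:3].T
def wristW():
    s=arm.observe(); T=np.eye(4); T[:3,:3]=R.from_euler('xyz',s["tool_rot"]).as_matrix(); T[:3,3]=s["ee_pos"]
    return np.linalg.inv(T@eyes.get_calibration("wrist")["hand_eye"])
A=np.radians(25)
def face(x,y,yaw):  # driver pose -> face frame 4x4 (plate height estimate)
    T=np.eye(4);T[:3,:3]=R.from_euler('ZY',[yaw,-A]).as_matrix();T[:3,3]=[x,y,.0645];return T
def toolrot(F):
    f=F[:3,:3]; return R.from_matrix(np.c_[-f[:,0],f[:,1],-f[:,2]]).as_euler('xyz')
E
python3 - <<'E'
from h import *
c=eyes.get_calibration("top")
uv=[(180,173),(249,175),(249,221),(181,219)]
o,d=ray(uv,c,c["world_to_cam"])
z=np.array([.095,.095,.032,.032]);P=o+d*((z-o[2])/d[:,2])[:,None];print(P)
m=P.mean(0);b=P[0]-P[1];yaw=np.arctan2(-b[0],b[1]);print(m,yaw)
F=face(m[0],m[1],yaw)
p=F[:3,3]+F[:3,:3]@[-.01,0,.17]
q=planner.ik(p,toolrot(F));print(p,toolrot(F),q)
arm.movep(p,toolrot(F));claw.grip(0.0,20)
W=wristW();im=eyes.get_image("wrist");np.save("w1.npy",W)
cv2.imwrite("pics/w1.png",im);cv2.imwrite("pics/w1b.png",cv2.resize(im,(800,600),interpolation=cv2.INTER_CUBIC))
s=arm.observe();print(s["time"],s["ee_pos"],s["tool_rot"],s["qpos"])
E
```

```text
[[0.6042 0.3081 0.095 ]
 [0.603  0.1045 0.095 ]
 [0.4684 0.102  0.032 ]
 [0.4692 0.3127 0.032 ]]
[0.5362 0.2068 0.0635] -0.0055688753081376205
[0.4553 0.2073 0.2143] [3.1416 0.4363 3.136 ] [-1.1171 -0.0385  0.3529  2.3009  0.5499  0.626   0.3932]
2.7167 [0.4553 0.2073 0.2144] [3.1415 0.4363 3.136 ] [-1.1171 -0.0386  0.353   2.3009  0.5499  0.626   0.3932]
```

View pics/w1b.png

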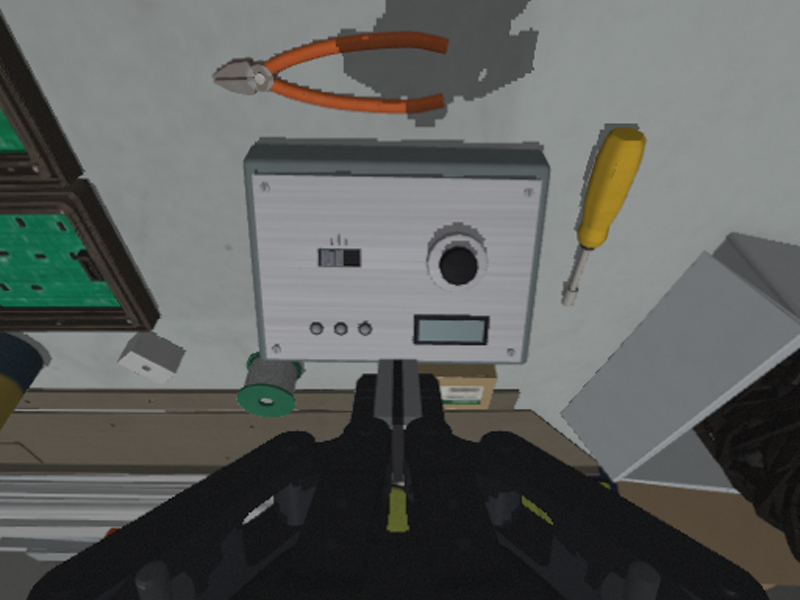

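The wrist view shows the plate corners about (252,174), (542,178), (523,362) and (262,360) in the 1.56x picture. The slot is at (339,258) with its ticks above, and the jog cap is at (458,265). I'll enlarge it.

```bash
python3 - <<'E'
import cv2
im=cv2.imread("pics/w1.png")[98:248,155:355]
cv2.imwrite("pics/w1c.png",cv2.resize(im,(800,600),interpolation=cv2.INTER_CUBIC))
E
```

```text
(no output)
```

View pics/w1c.png

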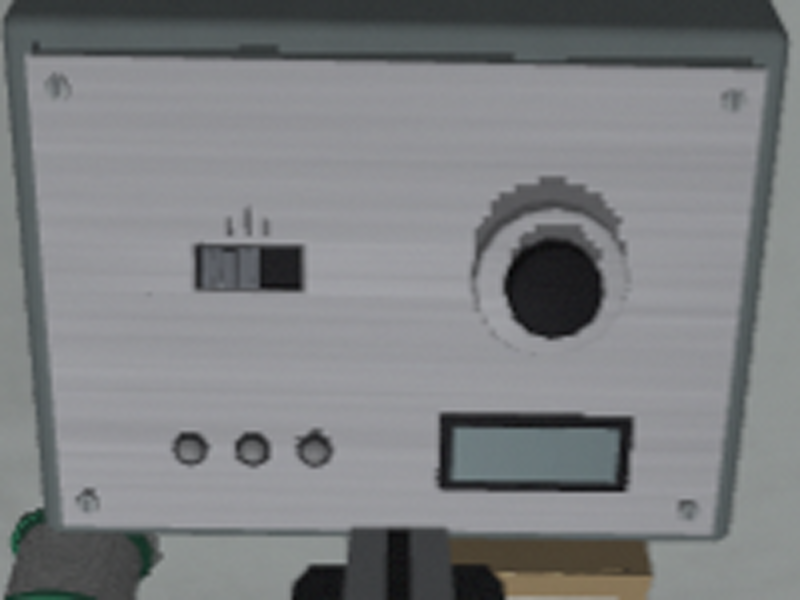

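The crop shows plate corners at (26,54), (769,68), (716,538) and (64,530). The slot centre is (249,268), the jog cap centre (553,289), and the ridge is near x=229 under the left tick (automatic).

```bash
python3 - <<'E'
from h import *
from scipy.optimize import least_squares
c=eyes.get_calibration("wrist");K,d=intr(c);W=np.load("w1.npy")
px=(np.array([(26,54),(769,68),(716,538),(64,530),(249,268),(553,289)])+.5)/4-.5+[155,98]
P=np.array([[-68,-97,0],[-68,97,0],[68,97,0],[68,-97,0],[-12,-40,0],[-12,42,22]])/1e3
def proj(F):
    X=P@F[:3,:3].T+F[:3,3]
    return cv2.projectPoints(X,cv2.Rodrigues(W[:3,:3])[0],W[:3,3],K,d)[0][:,0]
def mk(v): F=face(*v[:3]); F[2,3]=v[3]; return F
r=least_squares(lambda v:(proj(mk(v))-px).ravel(),[.536,.207,0,.065])
print(r.x);print(r.fun.reshape(-1,2))
F=mk(r.x);np.save("F.npy",F)
_,rv,tv=cv2.solvePnP(P,px,K,d)
G=np.eye(4);G[:3,:3]=cv2.Rodrigues(rv)[0];G[:3,3]=tv[:,0];G=np.linalg.inv(W)@G
print(G[:3,3],R.from_matrix(G[:3,:3]).as_euler('ZYX',degrees=True))
for p in ([-.012,-.05,.02],[-.012,-.03,.001],[-.012,.042,.016]):
    q=planner.ik(F[:3,3]+F[:3,:3]@p,toolrot(F));print(q)
E
```

```text
[ 0.5342  0.2045 -0.0236  0.0693]
[[-0.7187  0.4044]
 [-0.0148 -0.1521]
 [-0.3044 -0.9976]
 [-0.1304 -0.7672]
 [-0.1027  0.0037]
 [ 1.198   1.2656]]
[0.3258 0.163  0.3076] [  5.0263 -43.7783   6.3347]
[-0.9568  0.3007  0.4508  2.3642  0.6506  0.1678  0.3743]
[-0.8406  0.3451  0.2858  2.3326  0.921   0.1884  0.074 ]
[-1.0975  0.3715  0.4303  2.2666  0.5927  0.2482  0.2731]
```

```bash
python3 - <<'E'
from h import *
F=np.load("F.npy");f=F[:3,:3]
lo=np.array([-2.85,-.5,-1.23,.21,-1.02,.16,-2.73]);hi=np.array([2.85,2.14,1.37,2.46,4.16,2.05,2.73])
for yw in (0,90,180,-90):
  for t in (0,5,10,25):
    out=[]
    for p in ([-.012,-.06,.03],[-.012,-.05,.001],[-.012,-.025,.001],[-.012,.042,.016]):
      Rt=R.from_euler('Y',t,degrees=True).as_matrix()
      M=f@Rt@np.c_[[-1,0,0],[0,1,0],[0,0,-1]]@R.from_euler('z',yw,degrees=True).as_matrix()
      q=planner.ik(F[:3,3]+f@p,R.from_matrix(M).as_euler('xyz'))
      out.append(None if q is None else np.round(min(np.min(q-lo),np.min(hi-q)),3))
    print(yw,t,out)
E
```

```text
0 0 [np.float64(0.022), np.float64(0.008), np.float64(0.033), np.float64(0.088)]
0 5 [np.float64(0.121), np.float64(0.069), np.float64(0.088), np.float64(0.173)]
0 10 [np.float64(0.207), np.float64(0.179), np.float64(0.193), np.float64(0.263)]
0 25 [np.float64(0.386), np.float64(0.408), np.float64(0.426), np.float64(0.478)]
90 0 [np.float64(0.017), np.float64(0.008), np.float64(0.033), np.float64(0.076)]
90 5 [np.float64(0.118), np.float64(0.06), np.float64(0.078), np.float64(0.164)]
90 10 [np.float64(0.206), np.float64(0.173), np.float64(0.187), np.float64(0.258)]
90 25 [np.float64(0.39), np.float64(0.41), np.float64(0.429), np.float64(0.483)]
180 0 [np.float64(0.038), None, None, np.float64(0.102)]
180 5 [np.float64(0.125), np.float64(0.091), np.float64(0.102), np.float64(0.201)]
180 10 [np.float64(0.024), np.float64(0.081), np.float64(0.1), np.float64(0.232)]
180 25 [np.float64(0.137), np.float64(0.032), np.float64(0.027), np.float64(0.059)]
-90 0 [np.float64(0.026), np.float64(0.148), np.float64(0.17), np.float64(0.108)]
-90 5 [np.float64(0.126), np.float64(0.075), np.float64(0.095), np.float64(0.184)]
-90 10 [np.float64(0.133), np.float64(0.181), np.float64(0.198), np.float64(0.274)]
-90 25 [np.float64(0.204), np.float64(0.201), np.float64(0.201), np.float64(0.047)]
```

```bash
cat >> h.py <<'E'
try:
    F=np.load("F.npy"); f=F[:3,:3]
    M=f@R.from_euler('Y',6,degrees=True).as_matrix()@np.diag([-1,1,-1]); rot=R.from_matrix(M).as_euler('xyz')
except OSError: pass
def wp(p): return F[:3,3]+f@np.array(p)
def st():
    s=arm.observe(); return f.T@(s["ee_pos"]-F[:3,3])*1e3, f.T@s["contact_force"], s["time"]
E
python3 - <<'E'
from h import *
x=-.017
arm.movep(wp([x,-.072,.03]),rot); print(*st())
arm.servo_line(wp([x,-.072,.010]),speed=.05)
print(arm.servo_line(wp([x,-.072,-.006]),speed=.006,guard=2.5),*st())
p=st()[0]/1e3; p[2]+=.0015; arm.servo_line(wp(p),speed=.01); print(*st())
W=wristW();im=eyes.get_image("wrist");np.save("w2.npy",W);cv2.imwrite("pics/w2.png",im)
cv2.imwrite("pics/w2b.png",cv2.resize(im[100:310,130:410],(800,600),interpolation=cv2.INTER_CUBIC))
E
```

```text
[-17.1335 -72.3617  29.7265] [-0.3356  0.1507 -0.1621] 3.375
True [-17.0218 -72.0059  -0.396 ] [ 1.9552 -0.5501  9.3237] 5.5667
[-17.038  -71.9941   1.1274] [-0.6342 -0.6486 -0.3169] 5.8833
```

View pics/w2b.png

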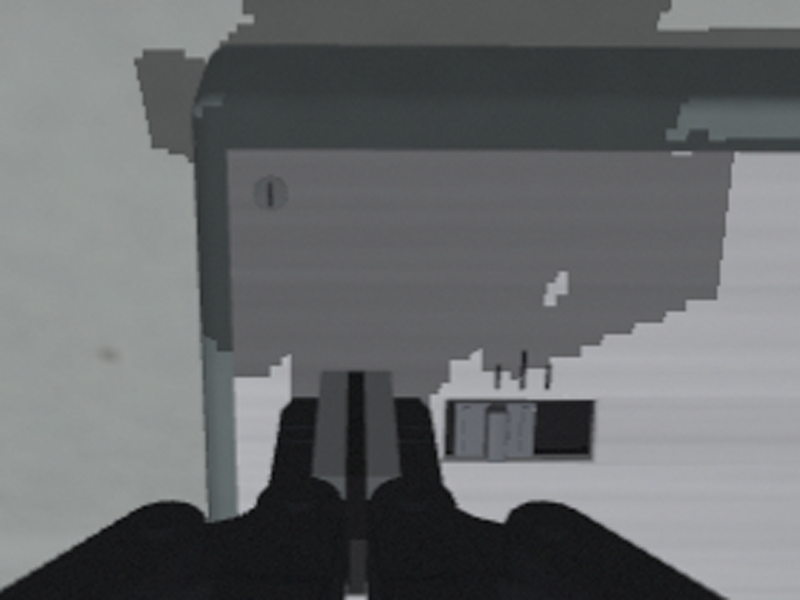

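The shut tips are left of the slot, with their down-slope edge at about row 371 and right face near 395. The ridge is at (497,432) under the left tick, and the fingers span its length. Pushing now.

```bash
cat >> h.py <<'E'
def push(sgn,ylim,step=.0005,total=.0088,fmax=12):
    p=st()[0]/1e3
    g=arm.servo_line(wp([p[0],ylim,p[2]]),speed=.008,guard=2.5); a=st(); print("contact",g,*a)
    if not g: return False
    y0=a[0][1]/1e3; n=0
    while n*step<total:
        n+=1; arm.servo_line(wp([p[0],y0+sgn*n*step,p[2]]),speed=.008)
        a=st(); print(n,a[0][1:],a[1],round(a[2],2))
        if abs(a[1][1])>fmax or abs(a[1][2])>8: print("STOP"); return False
    return True
E
python3 - <<'E'
from h import *
print(push(1,-.045))
W=wristW();im=eyes.get_image("wrist");cv2.imwrite("pics/w3.png",im)
cv2.imwrite("pics/w3b.png",cv2.resize(im[160:310,210:410],(800,600),interpolation=cv2.INTER_CUBIC))
E
```

```text
contact True [-17.2868 -52.4292   0.9551] [ 0.8139 -1.4832  0.2163] 8.175
1 [-52.2813   1.0199] [ 0.399  -2.5118 -0.9324] 8.43
2 [-51.8148   1.029 ] [ 0.1911 -5.1024 -0.6211] 8.68
3 [-51.4056   1.0315] [-0.2869 -5.7192 -1.2722] 8.93
4 [-50.9459   1.0486] [-0.2784 -5.3515 -1.3767] 9.18
5 [-49.2779   1.1468] [-0.3319 -0.2447  0.1726] 9.43
6 [-49.0617   1.1324] [-0.1133 -0.2082 -0.8   ] 9.68
7 [-48.8525   1.1037] [0.0054 0.1274 0.2693] 9.93
8 [-48.3906   1.1112] [ 0.2225 -0.0203  0.3731] 10.18
9 [-47.8803   1.0985] [-0.1147 -0.4361  0.2036] 10.43
10 [-47.5336   1.0913] [ 1.5513 -2.0365 -0.6291] 10.68
11 [-47.1746   1.0719] [ 0.3368 -2.989  -0.6411] 10.93
12 [-46.7506   1.0625] [ 1.3666 -5.0492 -0.47  ] 11.18
13 [-46.3504   1.0554] [ 1.4203 -5.8403  1.5939] 11.43
14 [-45.8901   1.0644] [ 1.0679 -5.865   0.1605] 11.68
15 [-44.3268   1.1416] [ 0.7639 -0.2777  0.0907] 11.93
16 [-44.0796   1.1317] [-0.2652  0.145   0.5249] 12.18
17 [-43.853    1.0988] [ 0.3328 -0.3649  0.0837] 12.43
18 [-43.405    1.0873] [-0.3556  0.0118  0.4626] 12.68
True
```

View pics/w3b.png

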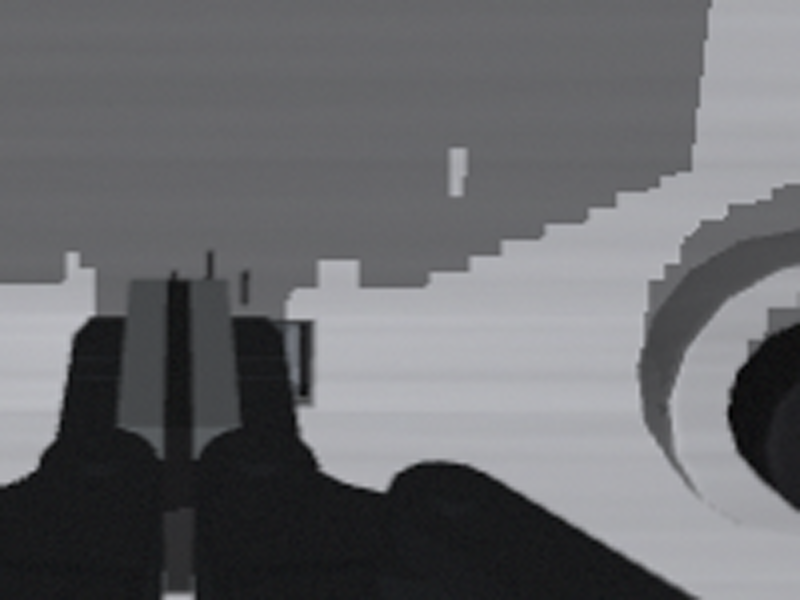

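The switch gave two clear clicks, so the ridge is at hand, hidden just behind the fingertips. Only a sliver of slot shows at (300,360). Next is the jog button.

```bash
python3 - <<'E'
from h import *
p=st()[0]/1e3
arm.servo_line(wp([p[0],p[1]-.001,p[2]]),speed=.01)
arm.servo_line(wp([p[0],p[1]-.001,.045]),speed=.06)
r0=toolrot(F)
arm.movep(wp([-.012,.042,.040]),r0); arm.servo_line(wp([-.012,.042,.027]),speed=.05); print(*st())
g=arm.servo_line(wp([-.012,.042,.0155]),speed=.006,guard=1.5); a=st(); print(g,*a)
z=a[0][2]/1e3; ok=False
for n in range(1,22):
    if not g: break
    arm.servo_line(wp([-.012,.042,z-n*.0005]),speed=.008); a=st(); print(n,a[0],a[1],round(a[2],2))
    if a[1][2]>9: ok=True;break
if ok:
    for _ in range(6): arm.dwell(.45); a=st(); print(a[0][2],a[1],a[2])
    arm.servo_line(wp([-.012,.042,.030]),speed=.03); print(*st())
E
```

```text
[-11.906   41.039   26.5494] [0.6136 0.0526 0.1498] 14.8417
True [-12.1335  41.9384  20.1796] [ 0.4145 -0.2046  1.54  ] 15.975
1 [-12.0534  41.9676  19.6485] [-0.4563 -0.4047  3.7536] 16.23
2 [-12.0359  41.9915  19.16  ] [ 0.0787 -0.1923  3.0763] 16.48
3 [-12.0412  41.9564  18.6512] [-1.0583  0.2989  3.7251] 16.73
4 [-12.0591  41.9666  18.1509] [-0.595  -0.8847  2.9003] 16.98
5 [-12.0057  42.0087  17.6628] [-1.0927 -1.4489  3.4041] 17.23
6 [-12.0242  41.9964  17.1617] [-1.3551 -0.6846  4.0992] 17.48
7 [-12.0366  41.9705  16.657 ] [-0.7081 -0.9192  4.7404] 17.73
8 [-12.0169  41.9901  16.1683] [-1.2686 -0.398   4.2345] 17.98
9 [-12.0064  41.9935  15.6589] [-1.0671 -0.0856  5.7164] 18.23
10 [-12.034   41.9789  15.1614] [-1.0905 -0.6784  4.8653] 18.48
11 [-12.0221  41.9904  14.7723] [-2.1285 -2.0369 11.4358] 18.73
14.769274174321902 [-2.0123 -1.6177 11.6717] 19.175
14.77432105373375 [-2.9866 -1.3163 11.3576] 19.625
14.756901198757353 [-2.6289 -1.3962 11.5785] 20.075
14.77198832415096 [-1.9843 -1.9807 11.7199] 20.525
14.756004559338344 [-1.4232 -1.2888 11.1008] 20.975
14.771236668245663 [-1.6495 -1.4928 12.0614] 21.425
[-11.9283  42.1336  30.0842] [-0.3997 -0.0277  0.6141] 22.0833
```

The button bottomed out (force jumped from about 5 to 11.5 N), was held 2.7 s and was released. Now the switch goes back one click.

```bash
python3 - <<'E'
from h import *
arm.servo_line(wp([-.012,.042,.045]),speed=.06)
arm.movep(wp([-.017,-.015,.03]),rot)
W=wristW();im=eyes.get_image("wrist");cv2.imwrite("pics/w4.png",im)
cv2.imwrite("pics/w4b.png",cv2.resize(im[130:280,100:300],(800,600),interpolation=cv2.INTER_CUBIC))
arm.servo_line(wp([-.017,-.015,.008]),speed=.05)
print(arm.servo_line(wp([-.017,-.015,.0012]),speed=.006,guard=2.5),*st())
E
```

```text
False [-16.9847 -15.0107   1.2163] [ 0.32   -0.0613 -0.2092] 25.0
```

View pics/w4b.png

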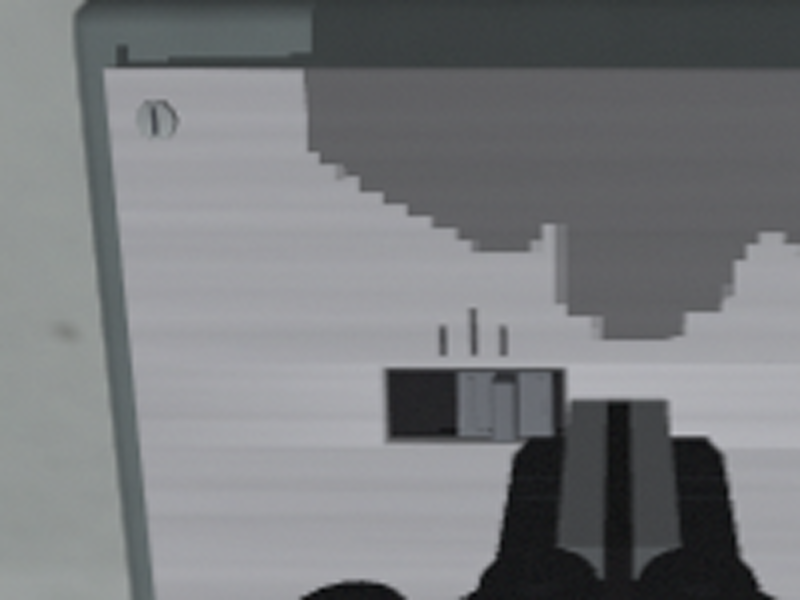

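The ridge is at (503,408), under the right tick at x=503, so the switch is at hand. I'll push it back with a stop when the force drops.

```bash
python3 - <<'E'
from h import *
p=st()[0]/1e3; X=[-.017,.0011]
g=arm.servo_line(wp([X[0],-.032,X[1]]),speed=.008,guard=2.5); a=st(); print("contact",g,*a)
y0=a[0][1]/1e3; pk=0
if g:
  for n in range(1,9):
    arm.servo_line(wp([X[0],y0-n*.0005,X[1]]),speed=.008); a=st(); F_=a[1][1]; print(n,a[0][1:],a[1],round(a[2],2))
    pk=max(pk,F_)
    if F_>12 or (pk>4 and F_<1.5): break
  y=a[0][1]/1e3+.002
  arm.servo_line(wp([X[0],y,X[1]]),speed=.01)
  arm.servo_line(wp([X[0],y,.03]),speed=.05)
  arm.movep(wp([-.017,.005,.07]),rot)
  im=eyes.get_image("wrist");cv2.imwrite("pics/w5.png",im)
  cv2.imwrite("pics/w5b.png",cv2.resize(im[100:250,120:320],(800,600),interpolation=cv2.INTER_CUBIC)); print(*st())
E
```

```text
contact True [-17.0482 -25.9305   1.0824] [0.1222 2.6837 0.6067] 26.35
1 [-26.0709   1.1   ] [ 0.0548  3.1755 -0.3021] 26.6
2 [-26.5269   1.1285] [-0.6904  5.102  -0.3338] 26.85
3 [-26.9063   1.1328] [-1.1156  6.2992 -0.8368] 27.1
4 [-27.3925   1.13  ] [-0.7125  6.301  -0.8722] 27.35
5 [-29.0842   1.0234] [-0.0084  0.0235 -0.0593] 27.6
[-17.2118   5.1562  69.9113] [-0.5596 -0.954  -0.627 ] 28.9833
```

View pics/w5b.png

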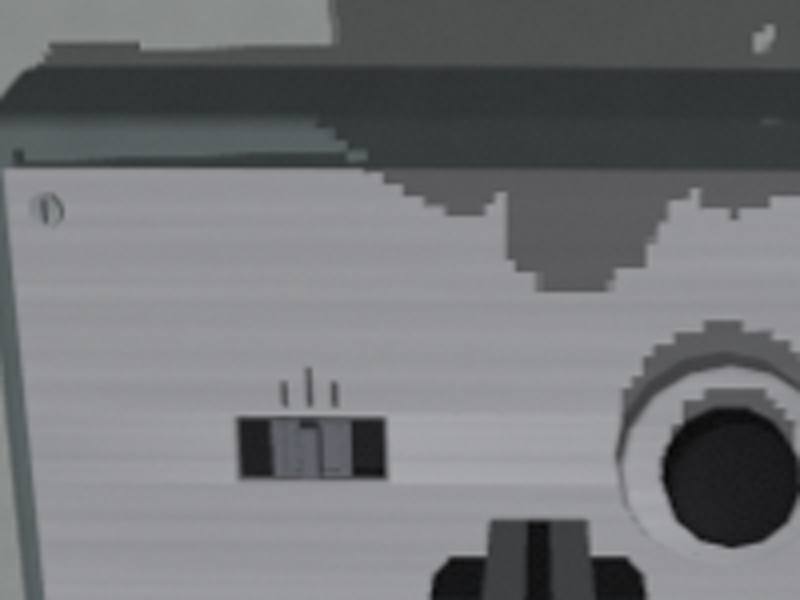

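The ridge is at (312,448) under the long middle tick (x=309), with equal black on both sides, so the switch is off. The jog button is released and the robot is clear.

```bash
python3 -c "
from bench import arm
arm.dwell(.3); print(arm.finish_job())"
```

```text
the job is handed in; nothing more can be done
None
```

The job is done and handed in at about 29 s: I slid the switch to hand, held the jog button fully down for about 2.7 s and released it, then slid the switch back to off; the last picture shows the ridge at its middle tick.

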